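# Put a dish behind the latched gate of a bench guard

### The job

Press the thumb plate to lift the latch bar out of its catch and push the gate of the low guard pen wide open (about a right angle). Then slide the petri dish along the bench through the gateway, well inside and clear of the gate's swing, without ever lifting it off the bench, and swing the gate fully shut again so that the latch bar drops back into its catch. Do not disturb the vials, jar, bottle and tape that stand about.

Things in the scene. Friction and masses are not known exactly. Their poses are not given: they have to be found in the camera images.
- pen: Low roofless guard pen, white panels, aluminium posts, fixed. Origin: on the bench in the middle of the gateway; +x points into the pen, square to the shut gate; +y towards the hinge. Front fence on x=0 from y=-150 to 150 mm, sides at y=+-150 mm, 8 mm thick, 60 mm high (posts to 67). Gateway clear from y=-68 to 60 mm; the bench is the floor inside, no sill.
- back (a point): Top of the pen's back fence, at its middle: 260 mm inside the gateway, 60 mm above the bench.
- hinge (a point): The gate's vertical hinge line, at bench height (pen x=0, y=65 mm).
- catch (a point): Floor level of the bar in the catch, 44 mm above the bench (pen x=-13, y=-78 mm): a notch open to the top on the latch post, between a front cheek and a tooth about 10 mm high, with a ramp on the tooth's inner side: when the gate is pushed shut from inside, the bar rides up the ramp and drops in by itself (a few newtons).
- gate (a joint): Gate angle, rad: 0 shut, grows as it swings INTO the pen, stop at 1.75 (1.57 = square to the gateway). The panel reaches 128 mm from the hinge line, is 8 mm thick (top rail 11 mm), 4 to 60 mm above the bench. Light hinge friction (0.04 N m): it stays where it is left. It cannot open while the bar lies in the catch.
- latch (a joint): Angle of the latch bar relative to the gate, rad: 0 level (dropped; gravity holds it there), grows as its free end rises, stop at 0.45. Above about 0.3 it passes the catch; keep it up until the gate has turned some 0.25 rad. Pressing the thumb plate 13 to 16 mm down does it (under 2 N). Let go, it drops to level.
- pivot (a point): Pivot of the latch bar on the gate's outer face (pen -x side when shut), 100 mm from the hinge line, 49 mm above the bench, 13 mm outside the gate's middle plane. The round steel bar is 9 mm thick; its free end, with a 16 mm ball, reaches 170 mm from the hinge line, over the catch. Its tail, towards the hinge, carries the thumb plate.
- thumb (a point): Centre of the thumb plate's top face; moves with latch and gate. Steel, 36 mm (out from the gate) by 38 mm (along it), 4 mm thick, level at rest, top 52 mm above the bench; centre 29 mm outside the gate's middle plane, 60 mm from the hinge line, 40 mm from the bar's pivot. The bar's 9 mm tail lies between plate centre and gate; the gate's top is 8 mm higher.
- gate_edge (a point): Top corner of the gate at its free edge, 128 mm from the hinge line, 60 mm above the bench, in the gate's middle plane.
- dish_center (a point): Centre of the petri dish to be put away, 6 mm above its underside. 60 mm across at the rim (about 55 mm where gripped), 12 to 14 mm high, about 30 g, flat on the bench outside the pen in front of the gate. To be clear of the gate's swing its centre must be over 160 mm from the hinge line.
- vial_a_c (a point): Glass vial with a black cap, 27 mm across, 66 mm high, inside the pen in a back corner; centre, half-way up. Leave alone.
- vial_b_c (a point): Glass vial with a light cap, 27 mm across, 66 mm high, inside the pen in the other back corner; centre, half-way up. Leave alone.
- jar_c (a point): Dark jar with black lid, 64 mm across, 115 mm high, on the bench; centre. Leave alone.
- bottle_c (a point): Small white bottle with blue cap, 52 mm across, 115 mm high, on the bench; centre. Leave alone.
- tape_c (a point): Yellow roll of tape lying flat, 62 mm across, 18 mm high; centre. Leave alone.
- dish: The petri dish itself: origin at the centre of its underside, z up.
There are look-alikes about, which are no part of the job. Of the things like the dish, leave any that is blue or brown; of the rest the larger one is meant.

How it is judged (in metres and radians):
On the way, in this order (a step that is already met when the one before it is completed fails the run):
1. the gate is swung wide open (more than 1.1 rad) with the dish still outside (value of joint gate above 1.1 rad and x of dish_center in the frame of pen below -0.03 m), for 0.2 s.
2. the dish is inside the pen, flat on the bench, with the gate open (x of dish_center in the frame of pen between 0.035 and 0.235 m and y of dish_center in the frame of pen between -0.13 and 0.13 m and value of joint gate above 0.6 rad and height (world z) of dish_center below 0.015 m), for 0.2 s.
At the end, for the whole second after the job is handed in: The dish lies flat and at rest on the bench wholly inside the pen (its centre 35 to 235 mm behind the gateway line and within 130 mm of the pen's middle line), the gate is shut (within 0.05 rad) and the latch bar has dropped into its catch (within 0.06 rad of level) (x of dish_center in the frame of pen between 0.035 and 0.235 m and y of dish_center in the frame of pen between -0.13 and 0.13 m and value of joint gate below 0.05 rad and value of joint latch below 0.06 rad and height (world z) of dish_center below 0.012 m and angle between dish_center's own z axis and vertical below 0.1 rad and linear speed of dish below 0.01 m/s and velocity of joint gate below 0.05 rad/s); the robot touches nothing.
It fails at once if the dish is lifted off the bench (centre more than 25 mm high) or tipped (height (world z) of dish_center above 0.025 m or angle between dish_center's own z axis and vertical above 0.35 rad).
It fails at once if a bystander (vial, jar, bottle, tape) is moved more than 25 mm or knocked over (distance of any of vial_a_c, vial_b_c, jar_c, bottle_c, tape_c from where it was at the start of the episode above 0.025 m).
It also fails if it takes over 67 s, if anything falls off the work surface, if the arm or the gripper's body presses on something with over 40 N, if the wrist force passes 120 N, or if a joint passes its speed limit or range.

### The arm

A 6-joint arm with a two-finger parallel gripper is mounted at the origin on a cart in front of the work surface, level with it; the furniture and walls round the work are solid. World frame = base frame: x ahead of the robot, y to its left, z up, the work surface at z = 0. Lengths are in mm, angles in rad, forces in N, time in s.
With the tool pointing down it reaches from about 350 to 775 mm from the base axis. Payload 7.3 kg.
Tool frame: the origin (TCP) lies midway between the tips of the shut fingers; the grasp point (between the pads) lies 19 mm behind it; z points along the fingers, y is the line along which they close (so a half turn about z gives the same grasp; the last joint's range is limited). The gripper opens to 92 mm and grips with 3 to 60 N. Pads are 19 mm wide; open, the fingers measure 130 mm over their backs; the gripper's body (75 mm by 190 mm) begins 47 mm behind the grasp point.
Start: joints at [-1.433, 0.342, 1.524, -0, 1.275, -0.146], TCP at [147.025, -504.012, 226.741] pointing down, gripper open.
Joint ranges: [-2.53, 2.53], [-0.77, 2.02], [0.04, 2.7], [-1, 4.14], [0.28, 2.66], [-3.11, 3.11]. Speed limits (rad/s): [2.57, 2.57, 3.14, 3.14, 3.14, 3.14].

### API

Orientations are given as [roll, pitch, yaw] about the fixed x, y, z axes, in that order (R = Rz(yaw) Ry(pitch) Rx(roll)).
In Python, from plant import bot gives the robot as it stands.
- The arm moves only by the tool jog_arm, never from a script. Its arguments are lists of equal length, an entry for each row: "dp": the shift along the tool's x, y, z in m, a list of three; "twist": the turn about the tool's z in degrees. A call has 1 to 10 rows; each row shifts and turns the commanded pose from where the row before left it, along the tool's axes as they then stand; what a row does not reach is not made up. A row lasts 1/8 s, in which the tool goes at most 62.5 mm and 10.7 degrees, less where a joint would pass 70% of its speed; a pose out of reach is approached as far as the arm can. A call is refused whole if a number of a shift passes 0.0625 or a number of a turn 10.7, either way. A call with a gripper value outside its range is refused whole. "jaw" is the finger opening in m, from 0 to 0.0918, set as the call begins (left out, the last holds). The fingers move at their own pace and stop on an object; the grip force is fixed at half the most. Time passes only in rows, so rows that do not move let the fingers close. It gives the time, the measured TCP pose, the force, the opening and the grip force at its end, in the units of the state.
- bot.get_obs(): the state, without advancing time (a new reading comes with each control period).
- bot.capture(name): name is "side" or "top"; returns the picture (384x512x3 uint8, blue, green, red); there is no depth.
- bot.camera_params(name): a dict with "fx", "fy", "cx", "cy" (pixels), "k1" (the pictures are not rectified: a ray, as slopes to the right and down, at radius r is drawn at 1 + k1 r^2 times it, then the intrinsics apply), "R" (3x3) and "t" (3): a world point X has camera coordinates R X + t. Camera axes: x right, y down, z forward; pixel columns grow to the right and rows downward; lengths in mm; the calibration is good to about 2 mm. A picture is of the moment at which its call begins. camera_params takes no time and is no camera call.
- bot.close_job(): hands the job in; it is judged then, once.
Trained networks look in the newest picture that a camera, given by its name, has taken for a name from the list of things; names that differ only in an ending like _2 or _b are one class to them, and where a whole thing is asked for, a point or a joint stands for the part that bears it (a point fixed in the world has none). Each returns a list of dicts, best first, with "confidence" (0 to 1); they miss things now and then, are a little off and sometimes report something else, mostly with a low value. They report only what shows in the picture. A call takes as long as a camera call. They do not tell look-alikes from the thing itself.
- bot.find_in(camera, label): "bbox" ([centre column, centre row, width, height] in pixels, round what is visible of it).
- bot.masks_of(camera, label): "pixels" (384x512 bool, what is visible of it) and "bbox" ([centre column, centre row, width, height] in pixels, round what is visible of it).
The state is a dict: "time": time; "joint_positions": joint angles; "dq": joint speeds; "tau": joint torques, N m; "tool_pos": TCP position; "tcp_rot": TCP orientation; "contact_force": force on the tool from outside, world axes, zero at the start; "moment": the same for the moment, N m; "grip_width": finger opening in mm; "finger_force": force on a finger pad.
Only numpy, scipy, OpenCV 4.12 (cv2) and the standard library are available. Lean on these libraries where they do the work, as an engineer would, in place of code of your own. Each camera call takes 0.05 s, during which the arm holds its last target. There are 200 camera calls.

## Working session

There is one attempt and no reset: what is moved stays moved. The work goes in short steps, Python scripts to look and compute and a tool call to move; the robot and the scene stay as the last step left them, time stands still between calls to the robot, and variables do not carry over. Pictures are saved under pics/ and viewed, at most 12 in all, crops included, and the job is handed in when it is done.

Besides the shell and the picture viewer there is one more tool, called as name(argument=value, ...) on one line, values as JSON. jog_arm: Moves the arm, as the interface text tells. Its arguments: {"type":"object","properties":{"dp":{"type":"array"},"twist":{"type":"array"},"jaw":{"type":"number"}},"required":["dp","twist"]}

```bash
mkdir -p pics; ls
python3 - <<'E'
from plant import bot
import cv2
for n in("side","top"):
    cv2.imwrite(f"pics/{n}0.png",cv2.resize(bot.capture(n),(800,600)))
    p=bot.camera_params(n);print(n,p)
    for l in("dish","gate","latch","thumb","pen","vial_a_c","jar_c","bottle_c","tape_c"):
        print(l,[([round(float(v)) for v in d["bbox"]],round(d["confidence"],2)) for d in bot.find_in(n,l)])
print(bot.get_obs())
E
```

```text
pics
side {'fx': 439.0996951569565, 'fy': 439.0996951569565, 'cx': 252.15435654611665, 'cy': 191.45188396562975, 'k1': 0.03271520385438217, 'R': array([[-9.99911435e-01,  1.32910659e-02, -6.85513254e-04],
       [ 5.52617187e-03,  3.67782911e-01, -9.29895258e-01],
       [-1.21071791e-02, -9.29816690e-01, -3.67823787e-01]]), 't': array([ 516.30577409,    9.77434869, 1519.68275149])}
dish [([270, 241, 16, 9], 0.72), ([254, 221, 17, 12], 0.46), ([290, 229, 14, 11], 0.42), ([225, 213, 12, 11], 0.41), ([267, 256, 21, 18], 0.22)]
gate [([258, 191, 48, 20], 0.63)]
latch []
thumb [([265, 187, 37, 12], 0.51)]
pen [([246, 178, 104, 53], 0.82)]
vial_a_c [([204, 172, 10, 14], 0.46)]
jar_c [([241, 259, 24, 54], 0.82), ([268, 186, 34, 11], 0.32)]
bottle_c [([309, 243, 24, 49], 0.8), ([254, 224, 19, 13], 0.44)]
tape_c [([266, 256, 27, 19], 0.9), ([246, 179, 102, 50], 0.63), ([252, 192, 45, 20], 0.53), ([263, 189, 36, 9], 0.43)]
top {'fx': 472.19272661506847, 'fy': 472.19272661506847, 'cx': 249.7759381955826, 'cy': 184.6013383449573, 'k1': 0.017868444501475976, 'R': array([[-0.0266752 , -0.99964071
[... 675 characters left out ...]
.0, 'joint_positions': array([-1.43299135e+00,  3.41997011e-01,  1.52408591e+00, -1.32930959e-05,
        1.27539768e+00, -1.46012992e-01]), 'dq': array([-3.02347028e-04,  1.33933007e-03, -2.36786677e-04, -6.34006167e-05,
        1.24687424e-03,  6.39423457e-04]), 'tau': array([ 2.64752780e-04, -4.31137741e+01, -2.44482780e+01,  7.17310980e-02,
        4.82777471e-02, -2.19191645e-05]), 'tool_pos': array([ 147.02648366, -504.01901601,  226.74698772]), 'tcp_rot': array([3.14148364e+00, 2.88862838e-05, 2.83821834e-01]), 'contact_force': array([-0.25707603,  0.37836089, -0.45502859]), 'moment': array([ 0.07322185, -0.03449449, -0.01605438]), 'finger_force': 0.0, 'grip_width': 91.53971941735789}
```

View both.

Run:
```python
from plant import bot
import cv2
s=bot.capture("side")[140:300,160:340]; t=bot.capture("top")[90:270,80:440]
cv2.imwrite("pics/s1.png",cv2.resize(s,None,fx=3.75,fy=3.75,interpolation=2)[:600])
cv2.imwrite("pics/t1.png",cv2.resize(t,None,fx=800/360,fy=800/360,interpolation=2))
```

```text
(no output)
```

View pics/s1.png

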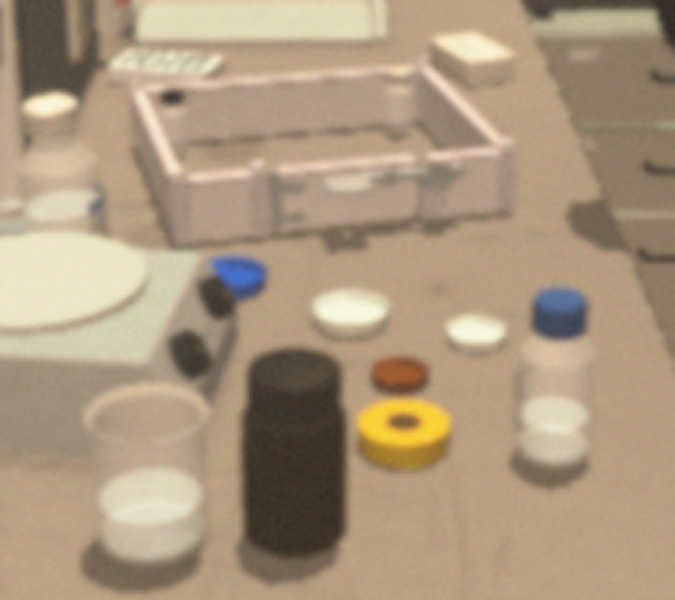

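View pics/t1.png

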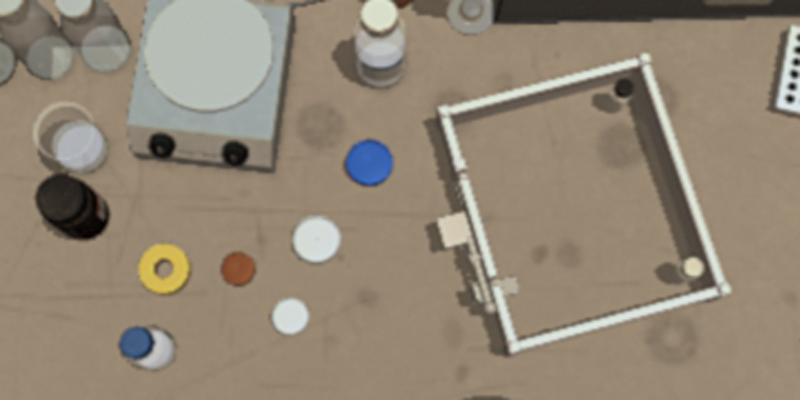

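```bash
cat > h.py <<'E'
from plant import bot
import cv2, numpy as np
from scipy.optimize import least_squares
P={n:bot.camera_params(n) for n in("side","top")}
def proj(n,X):
    p=P[n];c=np.atleast_2d(X)@p["R"].T+p["t"];s=c[:,:2]/c[:,2:]
    s=s*(1+p["k1"]*(s**2).sum(1,keepdims=True))
    return s*[p["fx"],p["fy"]]+[p["cx"],p["cy"]]
def tri(us,ut):
    r=least_squares(lambda X:np.r_[proj("side",X)[0]-us,proj("top",X)[0]-ut],[500,-300,30]);return r.x,r.fun
def penT(q,L):
    x,y,a=q[:3];c,s=np.cos(a),np.sin(a);L=np.atleast_2d(L).astype(float)
    return np.c_[x+c*L[:,0]-s*L[:,1],y+s*L[:,0]+c*L[:,1],L[:,2]]
def fr(n,u,z): # pixel->world at height z
    return np.r_[least_squares(lambda X:proj(n,[*X,z])[0]-u,[500,-300]).x,z]
def topc(u): return np.array(u)/(800/360)+[80,90]
def sidec(u): return np.array(u)/3.75+[160,140]
E
python3 - <<'E'
from h import *
t=[topc(u) for u in[(445,112),(645,60),(723,290),(512,347)]]
s=[sidec(u) for u in[(176,180),(140,86),(422,68),(504,145)]]
L=np.array([[0,150,67],[260,150,67],[260,-150,67],[0,-150,67]])
for a,b in zip(s,t):
    X,f=tri(a,b);print(X.round(1),f.round(1))
def res(q,ns=("side","top")):
    W=penT(q,L); r=[]
    if"side"in ns:r.append(proj("side",W)-s)
    if"top"in ns:r.append(proj("top",W)-t)
    return np.concatenate(r).ravel()
for ns in(("top",),("side",),("side","top")):
    r=least_squares(res,[550,-250,-1.3],args=(ns,));print(ns,r.x.round(3),r.fun.round(1))
q=r.x
dt,ds=topc((317,239)),sidec((350,312))
print("dish",tri(ds,dt),fr("top",dt,13),fr("side",ds,13))
for n in("thumb","gate"):
  pass
names={"thumb":[-29,5,52],"hinge":[0,65,0],"catch":[-13,-78,44],"pivot":[-13,-35,49],"edge":[0,-63,60]}
for k,v in names.items():
    W=penT(q,v);print(k,W.round(1),(proj("top",W)-[80,90])*800/360,(proj("side",W)-[160,140])*3.75)
for n,c,z in(("tape",(164,269),18),("redcap",(238,268),8),("small",(290,316),12),("blue",(369,162),12),("valA",(624,88),66),("vialB",(693,267),66)):
    print(n,fr("top",topc(c),z).round(0))
E
```

```text
[665.6  71.2  55.2] [-0.5 -0.2 -0.   0.4]
[ 724.3 -180.9   60.3] [-1.  -0.3  0.   0.8]
[ 434.8 -251.4   55.1] [-0.5 -0.1 -0.   0.4]
[373.7   4.7  61.3] [-0.1 -0.  -0.   0.1]
('top',) [518.908  39.264  -1.339] [-0.7 -0.6  0.  -0.2  0.3  0.5  0.3  0.2]
('side',) [517.348  61.719  -1.338] [-0.6 -0.8 -1.5 -0.1  0.8 -1.1  1.3  0.6]
('side', 'top') [518.374  40.677  -1.338] [-0.4 -3.1 -1.1 -1.8  0.2 -2.7  0.3 -1.5 -1.2 -0.4 -0.5 -0.  -0.2  0.7
 -0.2  0.4]
dish (array([518.06350666, 234.9129204 ,   6.47699959]), array([-0.7012907 , -0.14663145, -0.05247823,  0.67651944])) [518.70021355 234.40918671  13.        ] [516.23110862 249.47706386  13.        ]
thumb [[516.6  70.   52. ]] [[450.75432146 231.09921083]] [[346.36835896 181.46594184]]
hinge [[581.6  55.6   0. ]] [[457.0046345  188.92944953]] [[272.83874809 230.65473931]]
catch [[439.5  35.4  44. ]] [[481.73517343 294.3673802 ]] [[432.46131072 175.29363307]]
pivot [[481.3  45.3  49. ]] [[472.28279599 259.62805317]] [[385.89766387 174.27529354]]
edge [[457.1  26.2  60. ]] [[490.05118948 277.65851738]] [[412.43061197 154.94514738]]
tape [485. 423.  18.]
redcap [485. 334.   8.]
small [423. 269.  12.]
blue [617. 167.  12.]
valA [ 689. -151.   66.]
vialB [ 463. -215.   66.]
```

The side view shows the shut gate with the thumb plate at (350,183) and the wanted dish at (350,312). In the top view the dish is at (317,239), the plate at (454,230) and the pen corners at (445,112), (645,60), (723,290) and (512,347). The pen pose fits well: origin about (518.7, 39.6), yaw -1.339. I'll move above the plate first.

jog_arm(dp=[[0.0325,-0.028,0],[0.0325,-0.028,0],[0.0325,-0.028,0],[0.0325,-0.028,0],[0.0325,-0.028,0],[0.0325,-0.028,0],[0.0325,-0.028,0],[0.0325,-0.028,0],[0.0325,-0.028,0],[0.0325,-0.028,0]], twist=[0,0,0,0,0,0,0,0,0,0], jaw=0.0)

```text
time: 2.35
tool_pos: [381.3, -143.0, 226.9]
tcp_rot: [3.141, -0.0, 0.284]
contact_force: [0.2, -0.9, -0.0]
grip_width: 0.7
finger_force: 0.0
```

jog_arm(dp=[[0.0325,-0.028,0],[0.0325,-0.028,0],[0.0325,-0.028,0],[0.0325,-0.028,0.03],[0.0325,-0.028,0.04],[0.0325,-0.028,0.04],[0,0,0],[0,0,0]], twist=[0,0,0,0,0,0,3,0])

```text
time: 3.35
tool_pos: [520.7, 72.0, 116.1]
tcp_rot: [-3.141, 0.001, 0.233]
contact_force: [0.1, 0.4, -0.0]
grip_width: 0.5
finger_force: 0.0
```

```bash
cat >> h.py <<'E'
Q=np.array([518.7,39.6,-1.339])
def goto(px,py,z,yaw=None,q=Q):
    """tool-frame mm shift to pen point, at present yaw; then twist deg"""
    o=bot.get_obs();p=o["tool_pos"];y=o["tcp_rot"][2]
    d=penT(q,[px,py,z])[0]-p
    return np.round([d[0]*np.cos(y)+d[1]*np.sin(y),d[0]*np.sin(y)-d[1]*np.cos(y),-d[2],0 if yaw is None else np.degrees((y-yaw+np.pi)%(2*np.pi)-np.pi)],1)
E
python3 - <<'E'
from h import *
o=bot.get_obs();print(o["tool_pos"],o["tcp_rot"],o["grip_width"],o["time"],goto(-31,10,60,Q[2]+np.pi/2))
cv2.imwrite("pics/t2.png",cv2.resize(bot.capture("top")[130:250,200:400],None,fx=4,fy=4,interpolation=2))
print((proj("top",penT(Q,[[-29,5,52],[-31,10,100]]))-[200,130])*4)
E
```

```text
[520.68527389  72.04512606 116.10702143] [-3.14149333e+00  1.11585515e-03  2.32751199e-01] 0.4710681062978119 3.35 [ 0.6  0.1 56.1  0.1]
[[332.93113911 255.43989717]
 [333.18705294 234.21782305]]
```

View pics/t2.png

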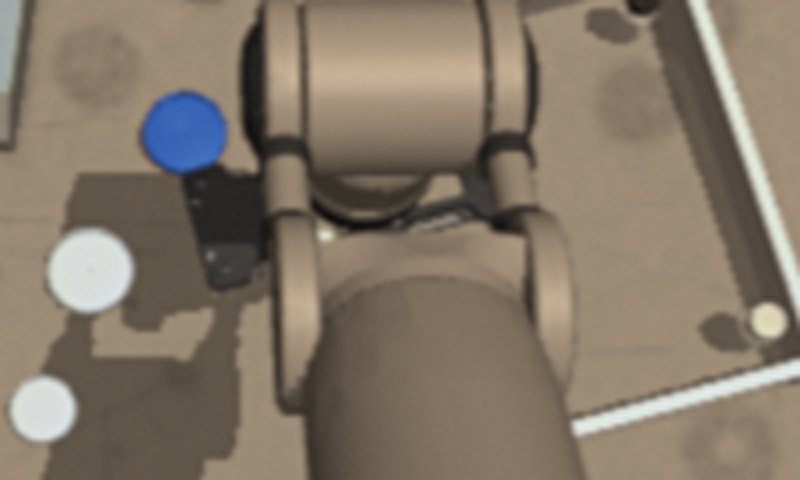

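The arm hides the plate from above, and the gripper stands over it as planned. I'll go down while watching the force.

jog_arm(dp=[[0.0005,0,0.03],[0,0,0.026],[0,0,0],[0,0,0]], twist=[0,0,0,0])

```text
time: 3.9
tool_pos: [522.1, 71.4, 62.1]
tcp_rot: [3.141, -0.002, 0.231]
contact_force: [0.4, -0.1, -0.1]
grip_width: 0.2
finger_force: 0.0
```

jog_arm(dp=[[0,0,0.004],[0,0,0.004],[0,0,0]], twist=[0,0,0])

```text
time: 4.28
tool_pos: [521.1, 71.8, 52.6]
tcp_rot: [3.142, 0.0, 0.231]
contact_force: [0.9, -1.3, -0.5]
grip_width: 0.4
finger_force: 0.0
```

Run:
```python
from h import *
s=bot.capture("side")[150:220,190:310]
cv2.imwrite("pics/s3.png",cv2.resize(s,None,fx=6,fy=6,interpolation=2))
o=bot.get_obs();print(o["tool_pos"],o["contact_force"],o["moment"])
```

```text
[521.17465705  71.80355238  52.64754401] [ 0.18999274  1.11263642 -0.68263988] [-0.0099122   0.05475486 -0.03896203]
```

View pics/s3.png

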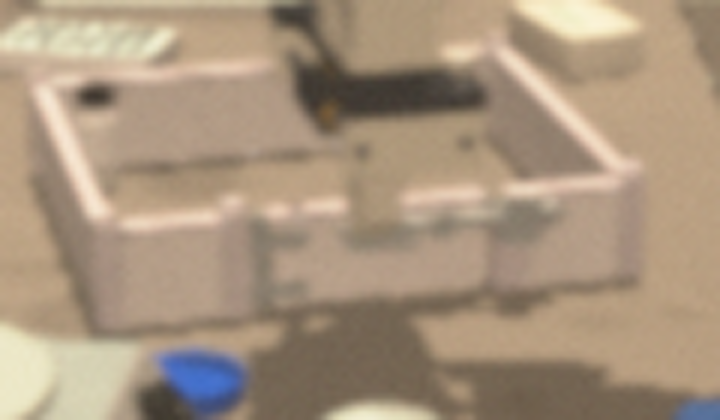

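The side view shows the shut fingertips at (375,225) resting on the thumb plate, in front of the gate. Next I'll press the plate down.

jog_arm(dp=[[0,0,0.004],[0,0,0.004],[0,0,0.0035],[0,0,0.0015],[0,0,0],[0,0,0]], twist=[0,0,0,0,0,0])

```text
time: 5.08
tool_pos: [521.3, 71.8, 39.7]
tcp_rot: [3.142, -0.0, 0.231]
contact_force: [0.3, 0.7, 1.7]
grip_width: 0.2
finger_force: 0.5
```

Run:
```python
from h import *
o=bot.get_obs();print(o["tool_pos"],o["contact_force"])
# arc rows: r from hinge, off outward
def c(th,r=55,off=31,z=39.): 
    return np.array([0+r*np.sin(th)-off*np.cos(th),65-r*np.cos(th)-off*np.sin(th),z])
# tool: yaw= Q2+pi/2+th ; rows: shift in tool axes first, then twist
prev=c(0); th0=0
off0=31
for k in range(1,17):
    th=min(k*0.1,1.6); off=31-8 if k>1 else 27
    n=c(th,off=off); d=penT(Q,n)[0]-penT(Q,prev)[0]; y=Q[2]+np.pi/2+th0
    print(k,np.round([d[0]*np.cos(y)+d[1]*np.sin(y),d[0]*np.sin(y)-d[1]*np.cos(y)],1),-np.degrees(th-th0).round(1))
    prev=n;th0=th
```

```text
[521.30016508  71.78349911  39.74093291] [0.31985243 0.71437792 1.72792761]
1 [-2.4  9.6] -5.7
2 [-2.   9.6] -5.7
3 [-2.   5.6] -5.7
4 [-2.   5.6] -5.7
5 [-2.   5.6] -5.7
6 [-2.   5.6] -5.7
7 [-2.   5.6] -5.7
8 [-2.   5.6] -5.7
9 [-2.   5.6] -5.7
10 [-2.   5.6] -5.7
11 [-2.   5.6] -5.7
12 [-2.   5.6] -5.7
13 [-2.   5.6] -5.7
14 [-2.   5.6] -5.7
15 [-2.   5.6] -5.7
16 [-2.   5.6] -5.7
```

jog_arm(dp=[[0,0.003,0.001],[0,0.004,0],[0,0.003,0],[0,0,0]], twist=[0,0,0,0])

```text
time: 5.58
tool_pos: [523.7, 61.6, 38.7]
tcp_rot: [3.141, -0.0, 0.231]
contact_force: [0.6, -0.6, 1.0]
grip_width: 0.3
finger_force: 0.5
```

jog_arm(dp=[[-0.002,0.0056,0],[-0.002,0.0056,0],[-0.002,0.0056,0],[-0.002,0.0056,0],[0,0,0]], twist=[-5.7,-5.7,-5.7,-5.7,0])

```text
time: 6.2
tool_pos: [524.9, 38.0, 38.8]
tcp_rot: [3.141, -0.0, 0.628]
contact_force: [1.3, 0.8, 1.1]
grip_width: 0.4
finger_force: 0.6
```

Run:
```python
from h import *
s=bot.capture("side")[150:220,190:310]
cv2.imwrite("pics/s4.png",cv2.resize(s,None,fx=6,fy=6,interpolation=2))
o=bot.get_obs();print(o["tool_pos"],o["contact_force"],o["moment"])
```

```text
[524.77222063  38.24329035  38.81187479] [ 0.54518823 -0.34404016  1.18951442] [-0.04593558 -0.19662109 -0.00319589]
```

View pics/s4.png

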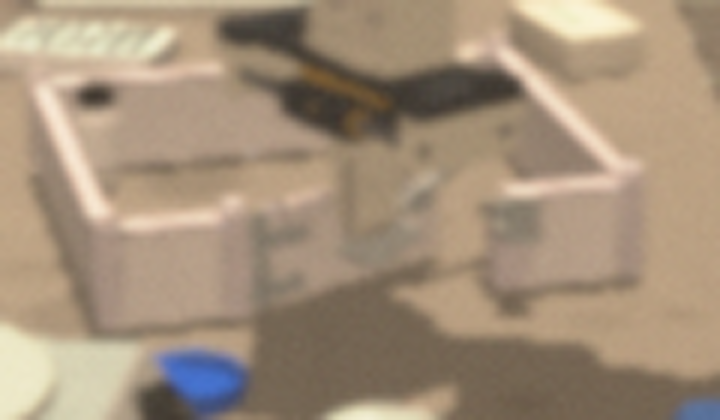

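The gate is swinging in, with its free edge now about (435,260), and the bar is raised. I'll keep following the arc.

jog_arm(dp=[[-0.002,0.0056,0],[-0.002,0.0056,0],[-0.002,0.0056,0],[-0.002,0.0056,0],[-0.002,0.0056,0],[-0.002,0.0056,0],[-0.002,0.0056,0],[-0.002,0.0056,0],[0,0,0]], twist=[-5.7,-5.7,-5.7,-5.7,-5.7,-5.7,-5.7,-5.7,0])

```text
time: 7.38
tool_pos: [552.2, 1.2, 38.7]
tcp_rot: [3.141, 0.0, 1.423]
contact_force: [-0.1, 0.2, 1.2]
grip_width: 0.0
finger_force: 0.6
```

jog_arm(dp=[[-0.002,0.0056,0],[-0.002,0.0056,0],[-0.002,0.0056,0],[-0.002,0.0056,0],[0,0,0]], twist=[-5.7,-5.7,-5.7,-5.7,0])

```text
time: 8.0
tool_pos: [574.3, -6.6, 38.7]
tcp_rot: [3.141, 0.0, 1.82]
contact_force: [1.0, 1.2, 0.5]
grip_width: 1.2
finger_force: 0.5
```

Run:
```python
from h import *
o=bot.get_obs();print(o["tool_pos"],o["contact_force"],o["tcp_rot"],o["joint_positions"])
c,s=np.cos(Q[2]),np.sin(Q[2]);d=o["tool_pos"][:2]-Q[:2];print(c*d[0]+s*d[1],-s*d[0]+c*d[1])
```

```text
[574.33191056  -6.58947194  38.68761118] [1.01557574 1.15988053 0.50419609] [3.14128731e+00 1.85822544e-04 1.81986131e+00] [-1.44853154e-01  6.37434126e-01  1.60616755e+00 -6.95728069e-05
  8.97637698e-01 -3.93874795e-01]
57.734254651380716 43.533121079681976
```

jog_arm(dp=[[0,-0.005,-0.01],[0,-0.003,-0.03],[0,0,-0.03],[0,0,-0.02],[0,0,0],[0,0,0],[0,0,0],[0,0,0],[0,0,0],[0,0,0]], twist=[0,0,10.1,10.1,10.1,10.1,10.1,10.1,10.1,10.1])

```text
time: 9.25
tool_pos: [565.6, -8.7, 129.2]
tcp_rot: [-3.141, 0.001, 0.405]
contact_force: [-0.4, -0.9, -0.3]
grip_width: 0.3
finger_force: 0.0
```

jog_arm(dp=[[0.0,-0.03,0],[0.0,-0.04,0],[0.0,-0.04,0],[0.0,-0.04,0],[0.0,-0.04,0],[0,-0.03,0],[0,0,0]], twist=[10.1,0,0,0,0,0,0], jaw=0.08)

```text
time: 10.12
tool_pos: [508.6, 204.9, 129.1]
tcp_rot: [3.142, 0.0, 0.238]
contact_force: [-0.4, -1.0, 0.5]
grip_width: 66.0
finger_force: 0.0
```

Run:
```python
from h import *
o=bot.get_obs();print(o["tool_pos"],o["tcp_rot"],o["grip_width"],o["time"])
im=bot.capture("top");sd=bot.capture("side")
cv2.imwrite("pics/t5.png",cv2.resize(np.vstack([im[130:250,200:400],sd[140:240,190:390]]),None,fx=2.7,fy=2.7,interpolation=2))
for n in("top","side"):
  print([([round(float(v),1) for v in d["bbox"]],round(d["confidence"],2)) for d in bot.find_in(n,"dish")][:4])
```

```text
[508.61367442 204.86204212 129.10069514] [3.14158294e+00 3.51630191e-04 2.37817919e-01] 65.98041022921781 10.125
[([205.5, 232.9, 9.0, 16.3], 0.68), ([187.7, 211.1, 16.5, 11.8], 0.62)]
[([252.9, 223.3, 19.2, 12.8], 0.51), ([267.9, 239.8, 16.6, 12.4], 0.51), ([247.4, 182.1, 105.6, 50.8], 0.49)]
```

View pics/t5.png

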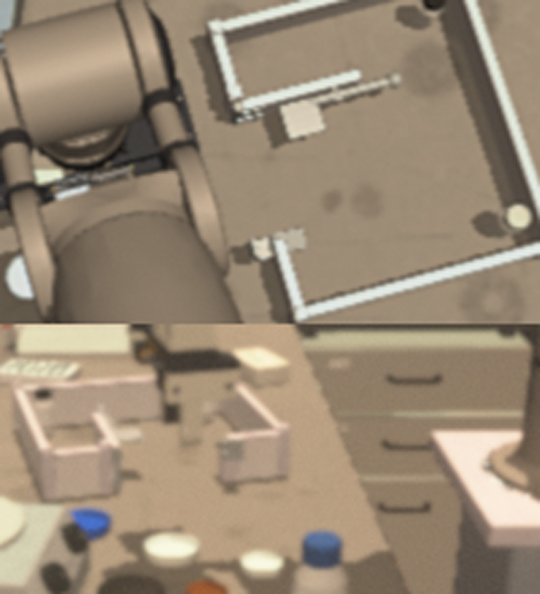

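The gate now stands at about 90° with its bar level, and the dish is untouched outside at (172,547). Next I'll move over the dish and go down.

jog_arm(dp=[[0.0166,-0.0264,0],[0,0,0.04],[0,0,0.04],[0,0,0.02],[0,0,0],[0,0,0]], twist=[0,0,0,0,0,0], jaw=0.086)

```text
time: 11.08
tool_pos: [520.7, 232.5, 29.6]
tcp_rot: [3.142, -0.002, 0.236]
contact_force: [0.4, 0.2, 0.2]
grip_width: 86.3
finger_force: 0.0
```

Run:
```python
from h import *
o=bot.get_obs();print(o["tool_pos"],o["tcp_rot"],o["grip_width"],o["time"])
sd=bot.capture("side")
cv2.imwrite("pics/s6.png",cv2.resize(sd[180:250,200:320],None,fx=6,fy=6,interpolation=2))
W=[[518.5,234.5,13],o["tool_pos"]]
print((proj("side",W)-[200,180])*6)
```

```text
[520.73272654 232.52578378  29.6432425 ] [ 3.14153042e+00 -1.50689801e-03  2.35531822e-01] 86.29894270427395 11.075
[[314.88523467 245.92348005]
 [310.24135908 213.3440637 ]]
```

View pics/s6.png

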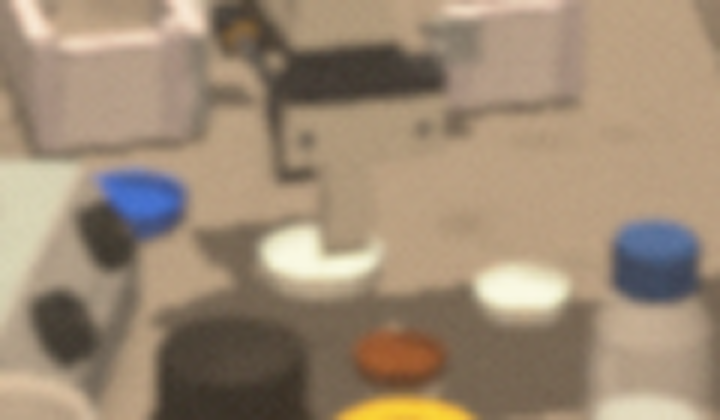

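Run:
```python
from h import *
o=bot.get_obs();p=o["tool_pos"];y=o["tcp_rot"][2];print(p,o["time"])
yt=np.array([np.sin(y),-np.cos(y),0]);xt=np.array([np.cos(y),np.sin(y),0])
print((proj("side",[p-62*yt+9.5*xt,p-62*yt-9.5*xt,p-43*yt+9.5*xt,p-43*yt-9.5*xt])-[200,180])*6)
print((proj("side",[[518.5+r*np.cos(a),234.5+r*np.sin(a),13] for r in(30,) for a in(0,np.pi)])-[200,180])*6)
```

```text
[520.85245355 232.7395306   29.9373532 ] 11.125
[[322.89854261 269.08545375]
 [362.24019531 264.66998444]
 [312.84971218 251.99498701]
 [351.68577253 247.69908153]]
[[253.62176551 246.31500245]
 [376.11435714 245.53843928]]
```

The near finger at (347,250) stands in front of the rim and the dish at (320,250) is centred on the tool, so the two views agree. I'll go down and grip.

jog_arm(dp=[[0,0,0.012],[0,0,0.009],[0,0,0.003],[0,0,0],[0,0,0]], twist=[0,0,0,0,0])

```text
time: 11.75
tool_pos: [520.0, 233.0, 4.8]
tcp_rot: [3.142, -0.0, 0.237]
contact_force: [0.1, 0.0, 0.6]
grip_width: 85.8
finger_force: 0.0
```

jog_arm(dp=[[0,0,0],[0,0,0],[0,0,0],[0,0,0],[0,0,0],[0,0,0],[0,0,0]], twist=[0,0,0,0,0,0,0], jaw=0.045)

```text
time: 12.62
tool_pos: [519.9, 233.0, 4.8]
tcp_rot: [3.142, -0.0, 0.237]
contact_force: [0.6, 0.5, 2.2]
grip_width: 52.9
finger_force: 30.0
```

Run:
```python
from h import *
o=bot.get_obs();print(o["tool_pos"],o["contact_force"],o["grip_width"],o["finger_force"],o["time"])
print(goto(-80,-22,5),goto(110,-22,5))
```

```text
[519.88374395 233.00289353   4.7769803 ] [0.61083887 0.49050047 2.22472044] 52.94140291460354 30.000339215621352 12.625
[-68.1 107.6  -0.2   0. ] [-6.900e+01  2.976e+02 -2.000e-01  0.000e+00]
```

jog_arm(dp=[[-0.008,0.016,0],[-0.012,0.022,0],[-0.015,0.022,0],[-0.015,0.022,0],[-0.012,0.018,0],[-0.006,0.008,0],[0,0,0]], twist=[0,0,0,0,0,0,0])

```text
time: 13.5
tool_pos: [478.8, 111.2, 4.8]
tcp_rot: [3.141, 0.0, 0.235]
contact_force: [0.3, -0.3, 0.3]
grip_width: 53.0
finger_force: 30.0
```

Run:
```python
from h import *
o=bot.get_obs();print(o["tool_pos"],o["contact_force"],o["grip_width"],o["finger_force"],o["time"])
print(goto(-80,-22,5),goto(110,-22,5))
```

```text
[478.75623251 111.19652757   4.77536028] [ 0.32607722 -0.33203326  0.25849844] 53.012878799026666 30.00013466749806 13.5
[ 0.4 -1.1 -0.2  0. ] [ -0.3 188.9  -0.2   0. ]
```

jog_arm(dp=[[0,0.015,0],[0,0.02,0],[0,0.022,0],[0,0.022,0],[0,0.022,0],[0,0.022,0],[0,0.022,0],[0,0.022,0],[0,0.014,0],[0,0.008,0]], twist=[0,0,0,0,0,0,0,0,0,0])

```text
time: 14.75
tool_pos: [523.6, -72.1, 4.7]
tcp_rot: [-3.141, -0.0, 0.236]
contact_force: [-1.3, 2.7, 4.0]
grip_width: 52.9
finger_force: 30.0
```

jog_arm(dp=[[-0.008,0.01,0],[-0.01,0.014,0],[-0.008,0.01,0],[-0.004,0.004,0],[0,0,0],[0,0,0]], twist=[0,0,0,0,0,0])

```text
time: 15.5
tool_pos: [503.1, -115.8, 4.7]
tcp_rot: [3.141, 0.0, 0.237]
contact_force: [-0.2, -2.6, 3.4]
grip_width: 52.9
finger_force: 30.0
```

jog_arm(dp=[[0,0,0],[0,0,0],[0,0,0],[0,0,0],[0,0,0]], twist=[0,0,0,0,0], jaw=0.078)

```text
time: 16.12
tool_pos: [503.1, -115.6, 4.7]
tcp_rot: [3.142, 0.0, 0.237]
contact_force: [0.6, 0.3, 0.8]
grip_width: 78.1
finger_force: 0.0
```

jog_arm(dp=[[0,0,-0.005],[0,0,-0.01],[0,0,-0.03],[0,0,-0.04],[0,0,-0.04],[0,0,0]], twist=[0,0,0,0,0,0])

```text
time: 16.88
tool_pos: [505.1, -116.4, 133.5]
tcp_rot: [3.137, -0.006, 0.237]
contact_force: [0.2, -0.2, -0.3]
grip_width: 78.1
finger_force: 0.0
```

Run:
```python
from h import *
o=bot.get_obs();print(o["tool_pos"],o["contact_force"],o["grip_width"],o["time"])
print(goto(85,110,130,Q[2]+np.pi))
```

```text
[ 505.06302532 -116.40179176  133.52326152] [ 0.21625164 -0.2053924  -0.31583201] 78.05331704839095 16.875
[159.4 -62.9   3.5 -89.7]
```

jog_arm(dp=[[0.0386,-0.0132,0],[0.0386,-0.0132,0],[0.0386,-0.0132,0],[0.0386,-0.0132,0]], twist=[0,0,0,0], jaw=0.0)

```text
time: 17.38
tool_pos: [641.3, -27.3, 128.9]
tcp_rot: [-3.141, 0.001, 0.237]
contact_force: [0.6, -0.6, 0.1]
grip_width: 42.3
finger_force: 0.0
```

jog_arm(dp=[[0,0,0],[0,0,0],[0,0,0],[0,0,0],[0,0,0],[0,0,0],[0,0,0],[0,0,0],[0,0,0],[0,0,0]], twist=[-10,-10,-10,-10,-10,-10,-10,-10,-9.7,0])

```text
time: 18.62
tool_pos: [640.3, -28.1, 128.9]
tcp_rot: [-3.14, -0.001, 1.801]
contact_force: [0.5, 0.1, 0.2]
grip_width: 0.3
finger_force: 0.0
```

Run:
```python
from h import *
o=bot.get_obs();print(o["tool_pos"],o["tcp_rot"],o["grip_width"],o["time"])
print(goto(95,105,25,Q[2]+np.pi))
for l in("dish","gate"):print([([round(float(v),1) for v in d["bbox"]],round(d["confidence"],2)) for d in bot.find_in("top",l)][:4])if bot.capture("top") is not None else 0
im=bot.capture("top")
cv2.imwrite("pics/t7.png",cv2.resize(im[110:260,240:420],None,fx=4,fy=4,interpolation=2))
def c(th,r=95,off=40): return penT(Q,[r*np.sin(th)+off*np.cos(th),65-r*np.cos(th)+off*np.sin(th),25])[0]
prev=c(1.57);t0=1.57
for th,off in((1.57,26),(1.47,23),(1.37,23)):
    n=c(th,off=off);d=n-prev;y=Q[2]+np.pi/2+t0
    print(np.round([d[0]*np.cos(y)+d[1]*np.sin(y),d[0]*np.sin(y)-d[1]*np.cos(y)],1),np.degrees(t0-th).round(1));prev=n;t0=th
```

```text
[640.308046   -28.07229657 128.90130086] [-3.14016520e+00 -5.12196369e-04  1.80068710e+00] 0.3127327441544244 18.625
[-1.200e+00  2.200e+00  1.039e+02 -1.000e-01]
[([210.7, 230.9, 16.6, 22.2], 0.7), ([246.9, 165.4, 17.7, 20.6], 0.66), ([186.1, 210.2, 13.5, 16.9], 0.46)]
[([299.8, 170.6, 31.5, 16.2], 0.69)]
[  0. -14.] 0.0
[ -1.8 -12.6] 5.7
[-1.8 -9.6] 5.7
```

View pics/t7.png

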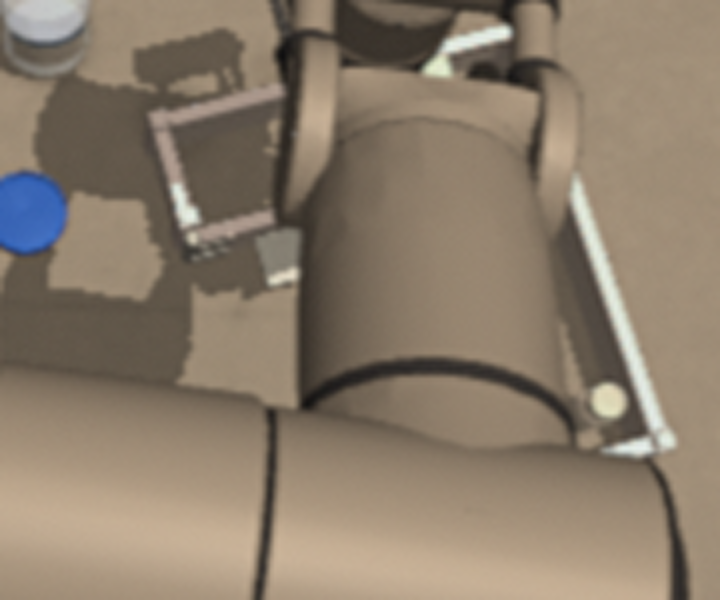

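The gate is still at about 90°, running from (190,240) to the right, and the arm hides the dish. I'll go down behind the gate.

jog_arm(dp=[[-0.001,0.002,0.03],[0,0,0.035],[0,0,0.03],[0,0,0.009],[0,0,0]], twist=[0,0,0,0,0])

```text
time: 19.5
tool_pos: [643.1, -28.7, 25.7]
tcp_rot: [-3.141, -0.0, 1.802]
contact_force: [1.3, 0.4, 0.4]
grip_width: 0.5
finger_force: 0.0
```

jog_arm(dp=[[0,-0.007,0],[0,-0.007,0],[-0.0018,-0.0126,0],[-0.0018,-0.0096,0],[-0.0018,-0.0096,0],[-0.0018,-0.0096,0],[-0.0018,-0.0096,0],[-0.0018,-0.0096,0],[-0.0018,-0.0096,0],[-0.0018,-0.0096,0]], twist=[0,0,5.7,5.7,5.7,5.7,5.7,5.7,5.7,5.7])

```text
time: 20.75
tool_pos: [550.4, -38.0, 26.7]
tcp_rot: [3.14, -0.001, 1.003]
contact_force: [0.6, -0.3, 0.3]
grip_width: 0.3
finger_force: 0.3
```

Run:
```python
from h import *
o=bot.get_obs();print(o["tool_pos"],o["tcp_rot"],o["contact_force"],o["time"])
th=.77
print(goto(95*np.sin(th)+23*np.cos(th),65-95*np.cos(th)+23*np.sin(th),25,Q[2]+np.pi/2+th))
bot.capture("top");bot.capture("side")
for n in("side","top"):
  print([([round(float(v),1) for v in d["bbox"]],round(d["confidence"],2)) for d in bot.find_in(n,"dish")+bot.find_in(n,"gate")])
print(proj("top",penT(Q,[150,-52,13])),proj("side",penT(Q,[150,-52,13])))
```

```text
[550.43424286 -38.02972167  26.69257969] [ 3.13966693e+00 -6.33030640e-04  1.00266540e+00] [ 0.59320055 -0.27448724  0.34566477] 20.75
[-0.  -0.3  1.7  0. ]
[([224.9, 212.2, 19.1, 11.1], 0.68), ([289.4, 229.4, 16.4, 5.1], 0.51), ([259.7, 182.6, 7.6, 6.7], 0.43), ([267.1, 241.9, 15.9, 12.5], 0.43), ([251.2, 185.8, 31.7, 29.6], 0.59)]
[([244.9, 163.0, 24.7, 24.0], 0.78), ([210.3, 231.2, 17.0, 21.7], 0.7), ([187.6, 210.6, 15.9, 13.3], 0.66), ([296.9, 183.2, 22.7, 25.6], 0.63)]
[[349.96384412 200.00909437]] [[255.46873348 179.7723359 ]]
```

jog_arm(dp=[[-0.0018,-0.0096,0],[-0.0018,-0.0096,0],[-0.0018,-0.0096,0],[-0.0018,-0.0096,0],[-0.0018,-0.0096,0],[0,0,0]], twist=[5.7,5.7,5.7,5.7,5.7,0])

```text
time: 21.8
tool_pos: [510.0, -11.2, 25.8]
tcp_rot: [3.142, 0.0, 0.511]
contact_force: [0.4, -0.0, 0.4]
grip_width: 0.5
finger_force: 0.0
```

jog_arm(dp=[[-0.0009,-0.0048,0],[-0.0009,-0.0048,0],[-0.0009,-0.0048,0],[0,0,0]], twist=[2.8,2.8,2.8,0])

```text
time: 22.3
tool_pos: [501.5, 0.2, 25.7]
tcp_rot: [3.141, -0.0, 0.365]
contact_force: [0.3, -0.8, 0.5]
grip_width: 0.3
finger_force: 0.0
```

Run:
```python
from h import *
o=bot.get_obs();print(o["tool_pos"],o["tcp_rot"],o["contact_force"],o["time"])
print(goto(23,-30,25,Q[2]+np.pi/2))
s=bot.capture("side")[150:220,190:310]
cv2.imwrite("pics/s8.png",cv2.resize(s,None,fx=6,fy=6,interpolation=2))
```

```text
[5.01510524e+02 1.77031020e-01 2.57228423e+01] [ 3.14149706e+00 -1.09338976e-04  3.64971111e-01] [ 0.33845615 -0.81965695  0.49147388] 22.3
[ -2.7 -11.9   0.7   7.6]
```

View pics/s8.png

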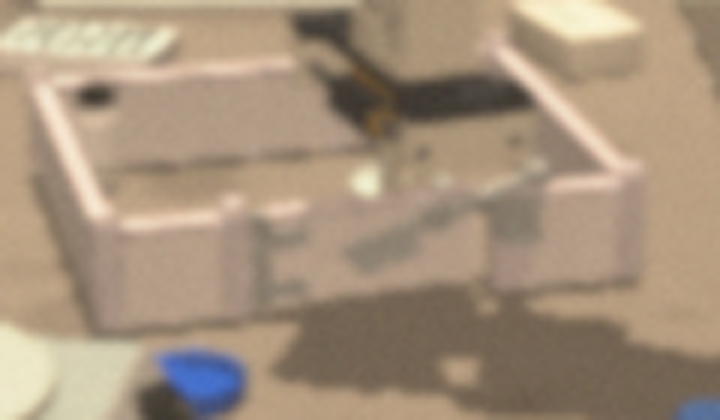

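The side view shows the gate nearly shut, with the bar tilted up as it rides the ramp (ball at about (535,170)). The dish shows inside at (367,183). I'll push the last bit.

jog_arm(dp=[[-0.001,-0.004,0],[-0.001,-0.004,0],[-0.0007,-0.0035,0],[0,0,0],[0,0,0]], twist=[2.6,2.6,2.4,0,0])

```text
time: 22.98
tool_pos: [495.8, 8.9, 25.8]
tcp_rot: [3.14, -0.001, 0.232]
contact_force: [0.5, -7.5, 0.3]
grip_width: 0.6
finger_force: 3.7
```

Run:
```python
from h import *
o=bot.get_obs();print(o["tool_pos"],o["tcp_rot"],o["contact_force"],o["time"])
print(goto(23,-30,25,Q[2]+np.pi/2))
s=bot.capture("side")[150:220,190:310]
cv2.imwrite("pics/s9.png",cv2.resize(s,None,fx=6,fy=6,interpolation=2))
```

```text
[495.78459031   8.93948722  25.78751257] [ 3.13959855e+00 -5.18562213e-04  2.32470276e-01] [ 0.48645138 -7.50832433  0.34185234] 22.975
[-0.7 -1.6  0.8  0. ]
```

jog_arm(dp=[[0,-0.001,0],[0,-0.001,0],[0,0,0],[0,0,0]], twist=[0,0,0,0])

```text
time: 23.52
tool_pos: [495.8, 9.1, 25.8]
tcp_rot: [3.137, -0.001, 0.233]
contact_force: [0.1, -18.1, -1.0]
grip_width: 0.2
finger_force: 8.7
```

Run:
```python
from h import *
o=bot.get_obs();print(o["tool_pos"],o["contact_force"],goto(23,-30,25))
s=bot.capture("side")[150:220,190:310]
cv2.imwrite("pics/s10.png",cv2.resize(s,None,fx=6,fy=6,interpolation=2))
```

```text
[495.79015931   9.08890399  25.83240938] [  0.07688494 -18.0529743   -1.04358857] [-0.7 -1.4  0.8  0. ]
```

View pics/s10.png

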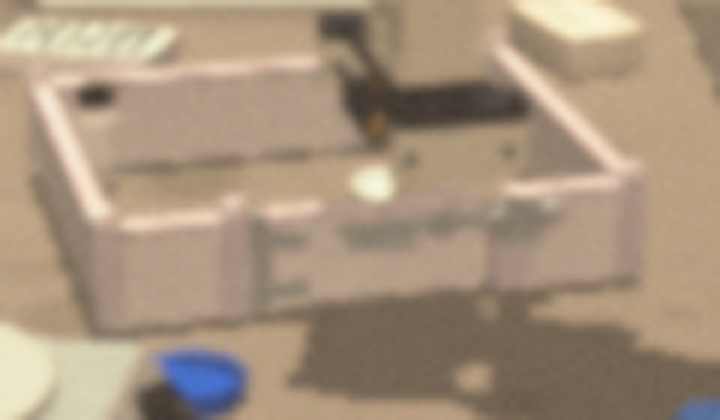

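The bar is level in the catch and the gate sits hard on its stop, since 18 N no longer moves it. I'll back off, rise and clear the view.

jog_arm(dp=[[0,0.005,0],[0,0.006,0],[0,0,-0.03],[0,0,-0.04],[0,0,-0.05],[0,0,-0.05],[-0.03,0.04,0],[-0.03,0.05,0],[-0.03,0.05,0],[-0.02,0.05,0]], twist=[0,0,0,0,0,0,0,0,0,0])

```text
time: 24.82
tool_pos: [432.4, -209.9, 196.0]
tcp_rot: [-3.142, -0.0, 0.231]
contact_force: [2.0, 0.8, 0.5]
grip_width: 0.5
finger_force: 0.0
```

jog_arm(dp=[[0,0.05,0],[0,0.05,0],[0,0.05,0],[0,0.05,0],[0,0,0],[0,0,0]], twist=[0,0,0,0,0,0])

```text
time: 25.58
tool_pos: [478.5, -402.5, 195.2]
tcp_rot: [-3.14, 0.0, 0.23]
contact_force: [-0.9, 1.3, 0.8]
grip_width: 0.1
finger_force: 0.0
```

Run:
```python
from h import *
o=bot.get_obs();print(o["tool_pos"],o["contact_force"],o["time"])
a=bot.capture("top")[90:270,80:440];b=bot.capture("side")[150:240,190:370]
cv2.imwrite("pics/f.png",np.vstack([cv2.resize(a,(600,300),interpolation=2),cv2.resize(b,(600,300),interpolation=2)]))
```

```text
[ 478.53074334 -402.47364711  195.18383716] [-0.90675267  1.33681375  0.79431789] 25.575
```

View pics/f.png

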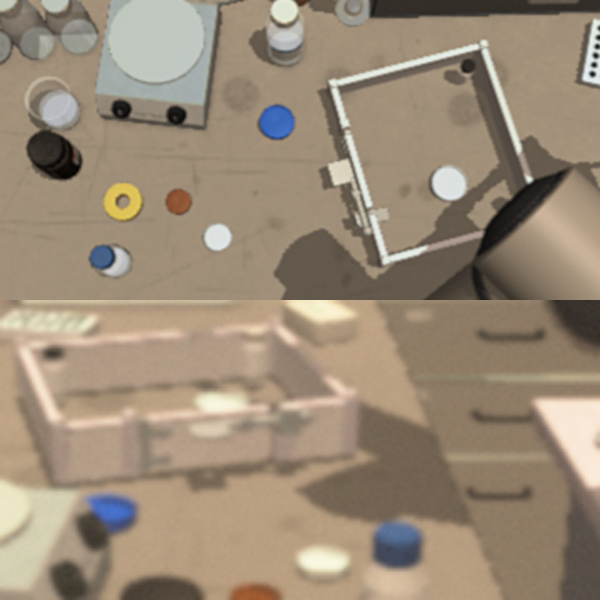

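The dish lies inside the pen at (449,183), the gate is shut with the bar level in its catch, and the bystanders in view have not moved. I'll hand it in.

```bash
python3 -c "
from plant import bot
print(bot.close_job())"
```

```text
the job is handed in; nothing more can be done
None
```

The job is handed in: the last pictures show the dish flat inside the pen, the gate shut with its latch bar down in the catch, and no bystander visibly moved (vial B was behind the arm in the top view), but the hand-in returned no verdict.

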